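Release the purple fob from the key-station dispenser

TASK

Press down the yellow pad of the rocking lever that belongs to the lane with the purple ball fob, using the fingertips, so that its red gate lifts and the purple fob rolls out into the white dish; then let the lever come fully back up so the gate is shut again. Leave the other lever unpressed and the orange fob in its lane, do not touch either fob, and leave the dish and everything else on the ledge where it is.

Things in the scene. Friction and masses are not known exactly. Their poses are not given: they have to be found in the camera images.
- dispenser: Fob dispenser, fixed: white base 235 x 176 mm, two open sloping lanes, a rocking lever outside each. Origin on the ledge below the pivots, midway between the lanes; x points from the outlets (robot's end) up-slope to the rear, y left, z up. Lane centres at y = +20 (left) and -20 mm (right), 30 mm wide, 7 degrees, floor 37 mm high at the outlets (x = -80 mm). Pivots at x = 0, 98 mm high; brackets 109 mm high.
- lever_left (a joint): Angle (rad) of the left lever, on the +y side, serving the left lane: 0 at rest with the gate shut, 0.36 at its stop with the yellow pad down and the red gate at the other end up. The fob can pass under the gate from about 0.25; hold it there until the fob is through. A spring (3 to 5 N at the pad) returns it to 0 when let go.
- lever_right (a joint): The same for the right lever (on the -y side, serving the right lane).
- pad_left (a point): Centre of the top face of the left lever's yellow pad (36 x 36 x 8 mm), at x = -90, y = +62, z = 106 mm in the dispenser's frame at rest, 90 mm in front of the pivot. It goes straight down 32 mm to the stop (under 5 mm sideways), tilting by 0.36 rad. Nothing stands above it or in its way below.
- pad_right (a point): The same for the right lever, at y = -62 mm in the dispenser's frame.
- purple_fob_center (a point): Centre of the purple silicone ball fob, 28 mm in diameter, 25 g. It waits behind the red gate (about 120 mm behind the pivot line) of the left or the right lane, at random, centre about 75 mm above the ledge.
- orange_fob_center (a point): Centre of the orange silicone ball fob, of the same size, waiting behind the gate of the other lane.
- dish: White round ceramic dish, 110 mm across at the rim and 30 mm high, standing loose on the ledge beneath the lane outlets, 125 mm in front of the pivots. Origin at the centre of its underside.
- key: Bystander: silver flat key, about 63 mm long and 4 mm thick, lying loose. Origin at its underside.
- padlock: Bystander: stainless combination padlock, 26 x 46 mm, 72 mm high with its shackle, standing loose. Origin at the centre of its underside.
- bell: Bystander: small frosted glass bell, 68 mm across, 55 mm high. Origin at the centre of its underside.
- mug: Bystander: blue mug, 80 mm across, 90 mm high. Origin at the centre of its underside.
- card_tray: Bystander: low open wooden tray, 140 x 100 mm, 40 mm high. Origin at the centre of its underside.
There are look-alikes about, which are no part of the job. What is shaped like the dish but green or turquoise is not meant.

How it is judged:
By the outcome, as a careful person would: the job done as asked, in the order asked, and still so for the second after the job is handed in, with the robot touching nothing.
It also fails if it takes over 32 s, if anything falls off the work surface, if the arm or the gripper's body presses on something with over 40 N, if the wrist force passes 120 N, or if a joint passes its speed limit or range.

ROBOT

A 6-joint arm with a two-finger parallel gripper is mounted at the origin on the work surface. World frame = base frame: x ahead of the robot, y to its left, z up, the work surface at z = 0. Lengths are in m, angles in degrees, forces in N, time in s.
With the tool pointing down it reaches from about 0.325 to 0.85 m from the base axis. Payload 15.5 kg.
Tool frame: the origin (TCP) lies midway between the tips of the shut fingers; the grasp point (between the pads) lies 19 mm behind it; z points along the fingers, y is the line along which they close (so a half turn about z gives the same grasp; the last joint's range is limited). The gripper opens to 91 mm and grips with 3 to 60 N. Pads are 32 mm wide; open, the fingers measure 118 mm over their backs; the gripper's body (76 mm by 178 mm) begins 60 mm behind the grasp point.
Start: joints at [70.216, 28.281, 77.091, -0, 74.628, -5.472], TCP at [0.155, 0.606, 0.214] pointing down, gripper open.
Joint ranges: [-166.48, 166.48], [-47.26, 123.95], [12.59, 153.08], [-70.14, 250.14], [6.76, 159.57], [-176.63, 176.63]. Speed limits (degrees/s): [108.29, 108.29, 147.25, 172.46, 172.46, 172.46].

INTERFACE

Orientations are given as a 3x3 rotation matrix whose columns are the frame's x, y, z axes.
In Python, from bench import ctrl gives the robot as it stands. The module is installed in compiled form; this text tells all that it offers. Calls block until the motion is done:
- ctrl.goto(position, orientation): joint-space move of the TCP to a pose.
- ctrl.move_l(position, vel=0.15, ori=None, contact_N=None): straight line of the TCP; ori=None keeps the orientation; vel is the mean speed in m/s. With contact_N (N) it stops when the force on the tool has changed by that much, and returns True; else False.
- ctrl.movej(angles): joint-space move.
- ctrl.command_gripper(opening): opening from 0.0 (shut) to 1.0 (fully open); the grip force is fixed at half the most; returns when the fingers have stopped.
- ctrl.sleep(seconds).
- ctrl.ik(position, orientation): joint angles nearest the present ones, or None.
- ctrl.read_camera(name): name is "scene" or "top" or "wrist"; returns the picture (384x512x3 uint8, blue, green, red); there is no depth.
- ctrl.camera_params(name): a dict with "fx", "fy", "cx", "cy" (pixels), "pose" (4x4, takes a point from camera to world coordinates); the wrist camera has in their place "T_tool_cam" (4x4, takes a point from camera to tool coordinates, whose origin is the TCP and whose axes are the flange's). Camera axes: x right, y up, looking along -z (the intrinsics and any distortion apply to the point x, -y, -z); pixel columns grow to the right and rows downward; lengths in m; the calibration is good to about 2 mm. A picture is of the moment at which its call begins: read the wrist's pose just before it. camera_params takes no time and is no camera call.
A pose or a line that the arm cannot do raises ctrl.MotionError and nothing moves.
- ctrl.sign_off(): hands the job in; it is judged then, once.
Readings, each from a call of its own:
- ctrl.current_t(): time.
- ctrl.current_q(): joint angles.
- ctrl.current_dq(): joint speeds.
- ctrl.current_effort(): joint torques, N m.
- ctrl.current_tool_pos(): TCP position.
- ctrl.current_eef_rot(): TCP orientation.
- ctrl.current_contact_force(): force on the tool from outside, world axes, zero at the start.
- ctrl.current_wrist_torque(): the same for the moment, N m.
- ctrl.current_grip_width(): opening from 0.0 (shut) to 1.0 (fully open).
- ctrl.current_grasp_force(): force on a finger pad.
Only numpy, scipy, OpenCV 4.12 (cv2) and the standard library are available. Lean on these libraries where they do the work, as an engineer would, in place of code of your own. Each camera call takes 0.05 s, during which the arm holds its last target. There are 200 camera calls.

## Working session

There is one attempt and no reset: what is moved stays moved. The work goes in short steps, each a Python script; the robot and the scene stay as the last script left them, time stands still between calls to the robot, and variables do not carry over. Pictures are saved under pics/ and viewed, at most 10 in all, crops included, and the job is handed in when it is done.

```bash
mkdir -p pics
python3 - <<'E'
from bench import ctrl
import cv2,numpy as np
a=ctrl.read_camera("scene");b=ctrl.read_camera("top")
cv2.imwrite("pics/s.png",a);cv2.imwrite("pics/t.png",b)
np.set_printoptions(precision=4,suppress=True)
for n in("scene","top","wrist"):print(n,ctrl.camera_params(n))
print(ctrl.current_t(),ctrl.current_eef_rot())
E
```

```text
scene {'fx': 428.5015579027873, 'fy': 428.5015579027873, 'cx': 247.5072562327303, 'cy': 185.72204279396666, 'pose': array([[ 0.1147, -0.584 ,  0.8036,  1.5664],
       [ 0.9933,  0.0578, -0.0997, -0.1355],
       [ 0.0117,  0.8097,  0.5868,  0.7913],
       [ 0.    ,  0.    ,  0.    ,  1.    ]])}
top {'fx': 476.9374116293218, 'fy': 476.9374116293218, 'cx': 255.84755015041952, 'cy': 193.452171411288, 'pose': array([[ 0.0278,  0.9849, -0.1711,  0.2918],
       [-0.9995,  0.0254, -0.0165, -0.0245],
       [-0.0119,  0.1715,  0.9851,  1.7327],
       [ 0.    ,  0.    ,  0.    ,  1.    ]])}
wrist {'fx': 297.0895168163364, 'fy': 297.0895168163364, 'cx': 260.2178468851597, 'cy': 188.1524214797451, 'T_tool_cam': array([[-0.    ,  0.9644,  0.2643,  0.0743],
       [ 1.    ,  0.0001, -0.0004, -0.0005],
       [-0.0004,  0.2643, -0.9644, -0.172 ],
       [ 0.    ,  0.    ,  0.    ,  1.    ]])}
0.1 [[-0.969   0.2472 -0.0004]
 [ 0.2472  0.969  -0.001 ]
 [ 0.0001 -0.0011 -1.    ]]
```

View pics/s.png

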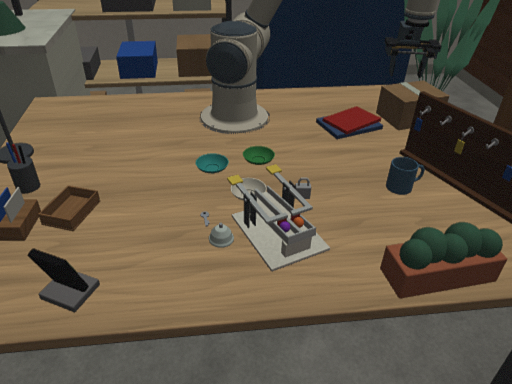

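View pics/t.png

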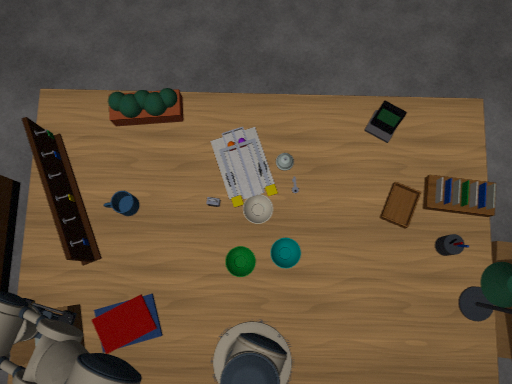

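Both views show the purple fob on the robot's right: top view purple (242,142), orange (231,145); scene view purple (285,226), orange (298,222). So the right lever is the one to press, with its pad at about (270,190) in the top view and (235,181) in the scene view.

```bash
cat > h.py <<'E'
from bench import ctrl
import cv2,numpy as np
def pose(n):
    p=ctrl.camera_params(n)
    if n!="wrist": return p,p["pose"]
    T=np.eye(4);T[:3,:3]=ctrl.current_eef_rot();T[:3,3]=ctrl.current_tool_pos()
    return p,T@p["T_tool_cam"]
def ray(p,T,u,v):
    d=T[:3,:3]@np.array([(u-p["cx"])/p["fx"],-(v-p["cy"])/p["fy"],-1]);return T[:3,3],d/np.linalg.norm(d)
def cross(rs):
    A=sum(np.eye(3)-np.outer(d,d) for _,d in rs);b=sum((np.eye(3)-np.outer(d,d))@o for o,d in rs)
    return np.linalg.solve(A,b)
def blobs(im,lo,hi,roi=None,amin=15):
    m=cv2.inRange(cv2.cvtColor(im,cv2.COLOR_BGR2HSV),lo,hi)
    if roi: 
        k=np.zeros_like(m);x0,y0,x1,y1=roi;k[y0:y1,x0:x1]=255;m&=k
    n,_,s,c=cv2.connectedComponentsWithStats(m)
    return [(tuple(c[i].round(1)),int(s[i,4])) for i in range(1,n) if s[i,4]>=amin]
Y=((22,130,110),(35,255,255));P=((130,90,50),(160,255,255));O=((3,150,100),(14,255,255))
E
python3 - <<'E'
from h import *
s=cv2.imread("pics/s.png");t=cv2.imread("pics/t.png")
rs=(215,150,320,250);rt=(205,120,285,215)
B={}
for k,c in dict(Y=Y,P=P,O=O).items():
    a,b=blobs(s,*c,rs),blobs(t,*c,rt);print(k,a,b)
    a=sorted(x for x in a if x[1]>=15);b=sorted((x for x in b),key=lambda x:-x[0][0])
    for i,(x,y) in enumerate(zip(a,b)):
        q=[ray(*pose(n),*z[0]) for n,z in(("scene",x),("top",y))];print(i,cross(q).round(4))
E
```

```text
Y [((np.float64(273.4), np.float64(168.4)), 85), ((np.float64(234.6), np.float64(179.0)), 93)] [((np.float64(270.9), np.float64(189.6)), 107), ((np.float64(237.1), np.float64(200.8)), 104)]
0 [ 0.5895 -0.05    0.1038]
1 [0.5471 0.0664 0.1037]
P [((np.float64(284.7), np.float64(225.5)), 79)] [((np.float64(241.1), np.float64(140.0)), 27)]
0 [0.7716 0.06   0.0808]
O [((np.float64(298.8), np.float64(220.4)), 59)] [((np.float64(230.4), np.float64(143.2)), 23)]
0 [0.7583 0.0983 0.0829]
```

```bash
cat >> h.py <<'E'
ex=np.array([.940,.342,0]);ey=np.array([-.342,.940,0]);R=np.column_stack([-ex,ey,[0,0,-1.]])
E
python3 - <<'E'
from h import *
ctrl.command_gripper(0.0)
ctrl.goto([.5895,-.050,.20],R)
w=pose("wrist");im=ctrl.read_camera("wrist");cv2.imwrite("pics/w.png",im)
print(ctrl.current_t(),ctrl.current_tool_pos(),ctrl.current_contact_force())
for b in blobs(im,*Y,amin=100):
    o,d=ray(*w,*b[0]);print(b,(o+d*(.105-o[2])/d[2]).round(4))
E
```

```text
4.2917 [ 0.589558   -0.04937543  0.20002613] [0.00228816 0.15724395 0.17530926]
((np.float64(259.2), np.float64(188.3)), 1371) [ 0.5889 -0.0511  0.105 ]
((np.float64(392.4), np.float64(189.1)), 1426) [0.5471 0.0658 0.105 ]
```

View pics/w.png

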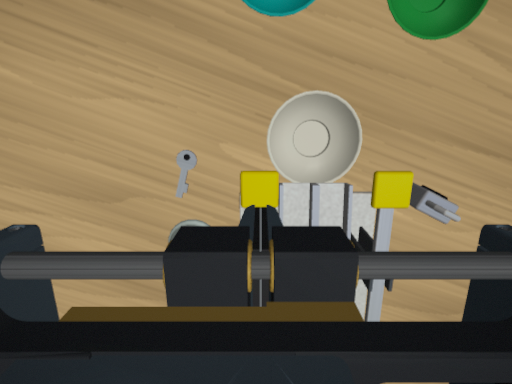

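The close view agrees: the right pad is at (259,188), which is (0.589, −0.051). The dish sits under the outlets, and nothing is in the way of the press.

Run:
```python
from h import *
p=np.array([.5865,-.0515,0])
at=lambda z:[p[0],p[1],z]
ctrl.move_l(at(.115),vel=.12)
c=ctrl.move_l(at(.095),vel=.03,contact_N=1.5)
z0=ctrl.current_tool_pos()[2];print("contact",c,z0)
c=ctrl.move_l(at(z0-.027),vel=.06,contact_N=20);print(c,ctrl.current_tool_pos(),ctrl.current_contact_force(),ctrl.current_t())
for i in range(10):
    ctrl.sleep(.25);im=ctrl.read_camera("scene");b=blobs(im,*P,(200,150,330,250),8);print(round(ctrl.current_t(),2),b)
    if i==0: cv2.imwrite("pics/d.png",cv2.resize(im[140:270,180:350],None,fx=4,fy=4))
    if i>1 and b and b[0][0][1]<200 : break
cv2.imwrite("pics/e.png",cv2.resize(im[140:270,180:350],None,fx=4,fy=4))
```

```text
contact True 0.10459252023436805
False [ 0.58673919 -0.05151429  0.07738189] [0.68786216 0.06529667 6.79583835] 6.1917
6.49 [((np.float64(265.0), np.float64(202.2)), 11)]
6.79 [((np.float64(247.2), np.float64(190.6)), 35)]
7.09 [((np.float64(251.6), np.float64(185.6)), 50)]
```

View pics/e.png

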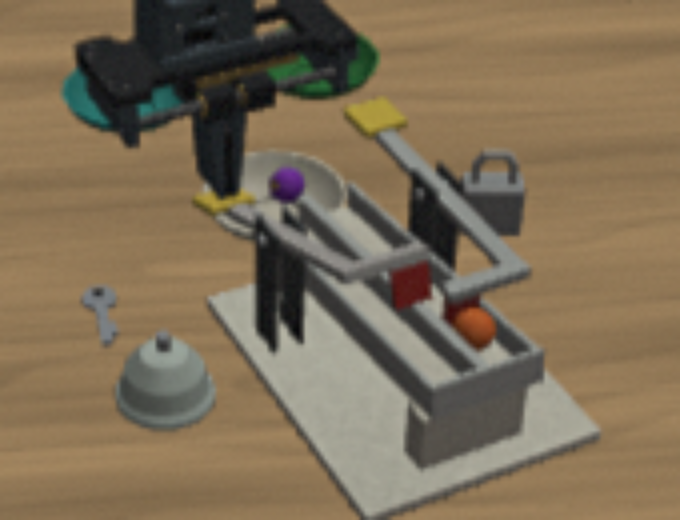

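The purple fob is in the dish (crop pixel (287,184)), the right gate is up, and the orange fob is still behind its gate. Next I release the lever.

Run:
```python
from h import *
ctrl.sleep(.6)
p=ctrl.current_tool_pos()
ctrl.move_l([p[0],p[1],.108],vel=.05)
ctrl.move_l([p[0],p[1],.20],vel=.12)
q=ctrl.current_q();q=np.array(q);q[0]-=25;ctrl.movej(list(q))
ctrl.sleep(1);s=ctrl.read_camera("scene");t=ctrl.read_camera("top")
print(ctrl.current_t(),ctrl.current_contact_force(),blobs(s,*P,(200,150,330,250),8),blobs(t,*P,(205,120,290,230),8),blobs(s,*Y,(215,150,320,250)),blobs(t,*Y,(205,120,285,215)))
a=cv2.resize(s[140:270,180:350],(680,520));cv2.imwrite("pics/f.png",a)
```

```text
11.4667 [-0.07606201  0.61179024  0.42453863] [((np.float64(247.4), np.float64(188.0)), 22)] [((np.float64(259.1), np.float64(210.0)), 40)] [((np.float64(273.3), np.float64(168.3)), 85), ((np.float64(234.7), np.float64(179.0)), 92)] [((np.float64(270.9), np.float64(189.6)), 107), ((np.float64(237.1), np.float64(200.8)), 104)]
```

View pics/f.png

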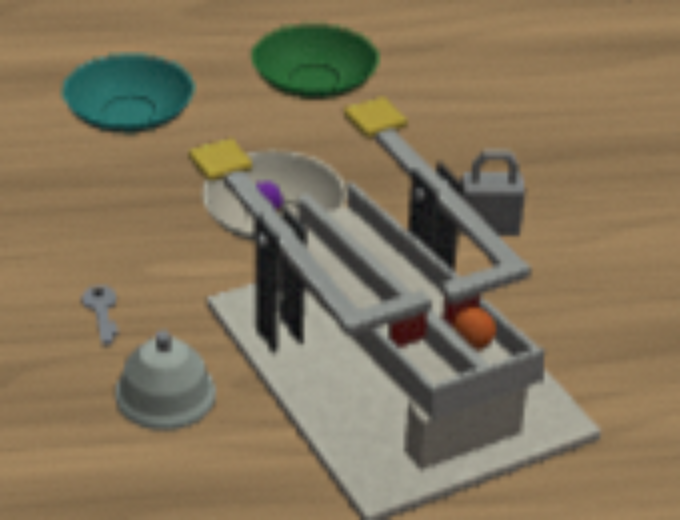

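The purple fob rests in the dish (crop pixel (268,195)), and both pads are back at their rest pixels with the gates shut. The orange fob and the bystanders haven't moved.

```bash
python3 -c "
from bench import ctrl
print(ctrl.sign_off())"
```

```text
the job is handed in; nothing more can be done
None
```

I pressed the right lever's pad, the purple fob rolled into the white dish, the lever came back up with its gate shut, nothing else moved in the camera views, and the job was handed in at about 11.5 s.

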